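Charge the drying pot and set its purge valve two turns open

ROBOT

A 6-joint arm with a two-finger parallel gripper is mounted at the origin on a cart in front of the work surface, level with it; the furniture and walls round the work are solid. World frame = base frame: x ahead of the robot, y to its left, z up, the work surface at z = 0. Lengths are in mm, angles in rad, forces in N, time in s.
With the tool pointing down it reaches from about 275 to 750 mm from the base axis. Payload 10.2 kg.
Tool frame: the origin (TCP) lies at the very end of the fingers, on their centre line; the grasp point (between the pads) lies 19 mm behind it; z points along the fingers, y is the line along which they close (so a half turn about z gives the same grasp; the last joint's range is limited). The gripper opens to 85 mm and grips with 20 to 120 N. Pads are 22 mm wide; open, the fingers measure 114 mm over their backs; the gripper's body (76 mm by 85 mm) begins 54 mm behind the grasp point. The pads swing forward as they close: fully open they stand 13 mm farther back than shut.
Start: joints at [0.935, 0.313, 1.498, -0, 1.331, -0.223], TCP at [210.63, 480.901, 194.394] pointing down, gripper open.
Joint ranges: [-2.94, 2.94], [-0.97, 2.17], [0.19, 2.56], [-1.23, 4.37], [0.02, 3.11], [-2.88, 2.88]. Speed limits (rad/s): [2.39, 2.39, 3.01, 3.14, 3.14, 3.14].

INTERFACE

Orientations are given as a rotation vector (axis times angle).
In Python, from cell import * gives the robot as it stands.
- The arm moves only by the shell command python3 -m creep 'ROWS' [FORCE]. ROWS is JSON, a list of rows, each a list of 3 entries, a list of its own where there are three numbers: the shift along the tool's x, y, z in mm, then the turn, a rotation vector about the tool's x, y, z in degrees, then the gripper command: -1 is fully open, 1 is shut, values between are in proportion. In form: [[[x, y, z], [ax, ay, az], fingers], ...]. A call has 1 to 10 rows; each row is the pose to reach, as a shift and turn from the pose commanded when the call began, along the tool's axes at that moment; what a row does not reach only later rows make up. A row lasts 1/8 s, in which the tool goes at most 62.5 mm and 10.7 degrees, less where a joint would pass 70% of its speed; a pose out of reach is approached as far as the arm can. A call with a gripper value outside its range is refused whole. The fingers move at their own pace and stop on an object; FORCE is the grip in N (left out, the last holds). Time passes only in rows, so rows that repeat a pose let the fingers close. It gives the time, the measured TCP pose, the force, the opening and the grip force at its end, in the units of the state.
- get_state(): the state, without advancing time (a new reading comes with each control period).
- grab_frame(name): name is "scene" or "top" or "wrist"; returns (picture, depth): 400x640x3 uint8, red, green, blue; 400x640 float32, mm along the optical axis (not along the pixel's ray), 0 where there is no reading.
- camera_info(name): a dict with "K" (3x3 intrinsics, pixels), "k1" (the pictures are not rectified: a ray, as slopes to the right and down, at radius r is drawn at 1 + k1 r^2 times it, then the intrinsics apply), "rvec" (rotation vector, rad) and "tvec" (3), from world to camera coordinates, as OpenCV has them; the wrist camera has in their place "tool_from_camera" (4x4, takes a point from camera to tool coordinates, whose origin is the TCP and whose axes are the flange's). Camera axes: x right, y down, z forward; pixel columns grow to the right and rows downward; lengths in mm; the calibration is good to about 2 mm. A picture is of the moment at which its call begins: read the wrist's pose just before it. camera_info takes no time and is no camera call.
- hand_in(): hands the job in; it is judged then, once.
The state is a dict: "t": time; "joint_pos": joint angles; "joint_vel": joint speeds; "joint_efforts": joint torques, N m; "position": TCP position; "eef_rot": TCP orientation; "ft_force": force on the tool from outside, world axes, zero at the start; "moment": the same for the moment, N m; "width": finger opening in mm; "grasp_force": force on a finger pad.
Only numpy, scipy, OpenCV 4.12 (cv2) and the standard library are available. Lean on these libraries where they do the work, as an engineer would, in place of code of your own. Each camera call takes 0.05 s, during which the arm holds its last target. There are 200 camera calls.

TASK

Charge the purge-drying rig and set its gas: lift the tip-up tray by its bar so that all five rinsed ceramic milling cylinders slide into the clear pot, and lower the tray flat again. Then set the purge valve by its red crank handle: screw it clockwise fully shut against its stop, back it off exactly two turns, and finish still gripping the handle there, keeping your hold on it (do not let go at the end). Leave the other things on the bench alone.

Things in the scene. Friction and masses are not known exactly. Their poses are not given: they have to be found in the camera images.
- purge_rig: Purge-drying rig, one assembly fixed to the bench in a new place and yaw each time: base plate 200 x 440 mm, in a row along its y axis a tip-up tray (-y), clear pot (y = 0) and brass valve (+y); along its +x edge a lying green gas cylinder (top 83 mm high) with a gauge (top 119 mm). Origin on the bench under the pot's axis; at yaw 0 its axes are the world's.
- pot_floor (a point): Centre of the inner floor of the clear round pot, 48 mm above the bench. The pot is 100 mm across outside, 92 mm inside, its rim 112 mm above the bench. Axes as the rig's.
- tray_hinge (a point): Middle of the tray's hinge axis, which runs along the rig's x axis beside the pot, 57 mm from the pot's axis, 130 mm above the bench. The steel tray is 70 mm wide and 136 mm long: 24 mm walls at its sides and rear, an open lip over the pot; its 3 mm floor lies on the level of the hinge axis.
- tray_bar (a point): Middle of the tray's black grip bar, round, 13 mm thick, 70 mm long, along the rig's x axis; with the tray flat it is 160 mm from the hinge on the side away from the pot, 140 mm above the bench. Clear gaps: 47 mm to the tray's rear wall, 75 mm between its two arms. Take it from above, fingers closing along the rig's y; it turns between the fingers as the tray tips, so the hand may stay upright.
- tray (a joint): Tip angle of the tray (rad): 0 flat on its rest, growing as the bar is lifted up and over towards the pot; limit 1.25. Tipped to about 1.05 all the pieces slide off. It takes about 2 N at the bar, and the tray falls back if let go.
- wheel_axis (a point): Point on the valve's upright axis, 150 mm from the pot's axis on the rig's +y side, 160 mm above the bench. Fixed on the rig; the centre of the circle on which the handle travels.
- valve_wheel (a joint): Opening of the valve (rad): 0 shut on its stop, growing anticlockwise seen from above; two turns = 12.566. Starts 0.3 to 1.2 turns open; can open to 26. Black three-spoke handwheel, 104 mm across, rim 118 mm above the bench when shut; takes about 3 N at the handle, stays where left. The stem, and the handle with it, rises 2 mm per turn opened.
- crank_handle: Red revolving handle standing upright on the handwheel, 21 mm thick at the middle, 52 mm tall; origin at its centre, 42 mm from the wheel's axis, 156 mm above the bench when shut (2 mm higher per turn open). Its foot is 12 mm above the rim's centre line. It spins freely on its pin, so the hand need not turn while carrying it round. Its own x, y axes mean nothing.
- piece_1_mid (a point): Centre of a white ceramic milling cylinder, 18 mm across and 18 mm long, about 20 g; starts standing on the flat tray.
- piece_2_mid (a point): Centre of a white ceramic milling cylinder, 18 mm across and 18 mm long, about 20 g; starts standing on the flat tray.
- piece_3_mid (a point): Centre of a white ceramic milling cylinder, 18 mm across and 18 mm long, about 20 g; starts standing on the flat tray.
- piece_4_mid (a point): Centre of a white ceramic milling cylinder, 18 mm across and 18 mm long, about 20 g; starts standing on the flat tray.
- piece_5_mid (a point): Centre of a white ceramic milling cylinder, 18 mm across and 18 mm long, about 20 g; starts standing on the flat tray.
- timer: White bench timer, 62 x 68 x 22 mm, right of the rig; origin under its centre. Leave alone.
- mortar: White mortar, 98 mm across, 45 mm high, left of the rig; origin under its centre. Leave alone; the pieces do not belong in it.
- pestle: White pestle, 107 mm long, lying left of the rig; origin under its centre. Leave alone.
- marker: White marker pen with a black cap, 130 mm long, lying right of the rig; origin under its centre. Leave alone.

How it is judged:
By the outcome, as a careful person would: the job done as asked, in the order asked, and still so for the second after the job is handed in, while the arm keeps its last pose, push and grip.
It also fails if it takes over 72 s, if anything falls off the work surface, if the arm or the gripper's body presses on something with over 40 N, if the wrist force passes 120 N, or if a joint passes its speed limit or range.

## Working session

There is one attempt and no reset: what is moved stays moved. The work goes in short steps, Python scripts to look and compute and a shell command to move; the robot and the scene stay as the last step left them, time stands still between calls to the robot, and variables do not carry over. Pictures are saved under pics/ and viewed, at most 10 in all, crops included, and the job is handed in when it is done.

```bash
mkdir -p pics; ls; cat > h.py <<'E'
from cell import *
import numpy as np, cv2
from scipy.spatial.transform import Rotation as R
def cloud(name):
    s=get_state(); im,d=grab_frame(name); c=camera_info(name); K=np.array(c['K'])
    v,u=np.mgrid[0:400,0:640]
    p=cv2.undistortPoints(np.stack([u.ravel(),v.ravel()],1).astype(np.float32)[:,None],K,np.array([c['k1'],0,0,0.])) .reshape(400,640,2)
    P=np.dstack([p*d[...,None],d])
    if name=='wrist':
        T=np.array(c['tool_from_camera']); P=P@T[:3,:3].T+T[:3,3]
        P=P@R.from_rotvec(s['eef_rot']).as_matrix().T+np.array(s['position'])
    else:
        r=R.from_rotvec(np.ravel(c['rvec'])).as_matrix(); P=(P-np.ravel(c['tvec']))@r
    return im,d,P
def save(n,im): cv2.imwrite('pics/'+n,im[...,::-1])
E
python3 - <<'E'
from h import *
s=get_state();print({k:np.round(v,3) for k,v in s.items()})
for n in('top','scene'):
    im,d,P=cloud(n);save(n+'1.png',im);np.savez(n,im=im,d=d,P=P)
E
```

```text
pics
{'t': np.float64(0.0), 'joint_pos': array([ 0.935,  0.313,  1.498, -0.   ,  1.331, -0.223]), 'joint_vel': array([-0.   , -0.   , -0.002, -0.   , -0.001,  0.001]), 'joint_efforts': array([ 1.0000e-03, -4.1226e+01, -2.5975e+01, -0.0000e+00,  4.0000e-03,
       -0.0000e+00]), 'position': array([210.444, 480.653, 193.843]), 'eef_rot': array([-6.440e-01, -3.074e+00,  2.000e-03]), 'ft_force': array([-0.278,  0.367, -0.175]), 'moment': array([-0.021, -0.012,  0.006]), 'grasp_force': np.float64(0.0), 'width': np.float64(85.277)}
```

View pics/top1.png

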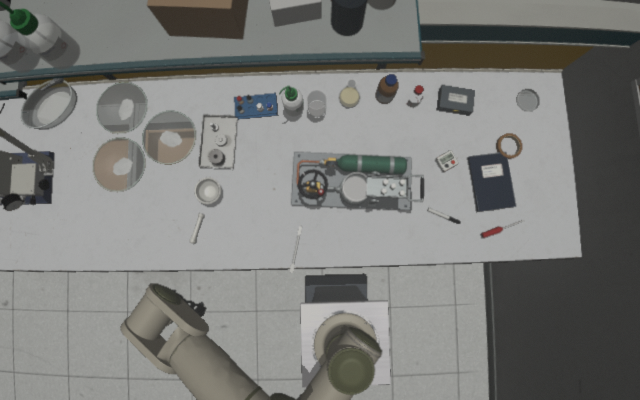

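View pics/scene1.png

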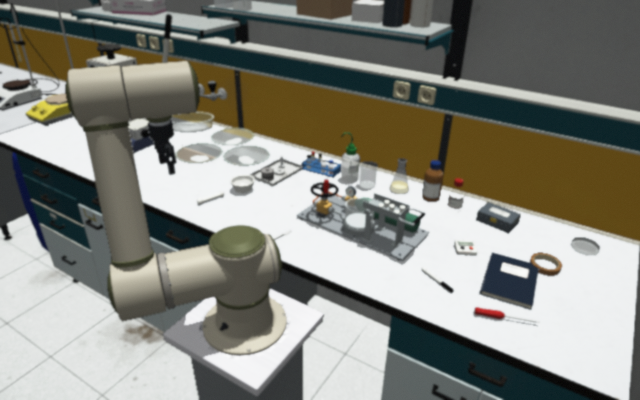

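The top view shows the rig with its wheel near (313,185), pot (356,188), tray (385,187) and bar (421,189). Its yaw is close to 0. Next I turn these pixels into positions.

```bash
python3 - <<'E'
from h import *
for n in('top','scene'):
    f=np.load(n+'.npz');im,d,P=f['im'].astype(int),f['d'],f['P']
    if n=='top':
        for u,v in((313,185),(320,188),(356,188),(422,188),(385,187),(300,205),(410,205),(296,155),(408,155)): print(u,v,im[v,u],P[v,u].round(0))
    X=P.reshape(-1,3);C=im.reshape(-1,3)
    near=(X[:,0]>250)&(X[:,0]<700)&(abs(X[:,1])<350)&(d.ravel()>0)
    m=near&(C[:,0]>1.8*C[:,1]+15)&(C[:,0]>1.8*C[:,2])&(X[:,2]>90)
    print(n,'red',m.sum(),np.median(X[m],0) if m.any() else '',X[m].round(0)[:40].tolist() if n=='top' else '')
    m=near&(X[:,2]>125)&(X[:,2]<155)&(C.max(1)<75)
    print('dark',m.sum(),X[m].round(0)[:80].tolist())
f=np.load('top.npz');save('top_z.png',cv2.resize(f['im'][140:220,280:440],(800,400),interpolation=cv2.INTER_CUBIC))
E
```

```text
313 185 [94 96 95] [559. 100. 136.]
320 188 [115  97  86] [542.  77. 181.]
356 188 [162 162 159] [558. -53.  43.]
422 188 [57 57 58] [ 538. -263.  145.]
385 187 [165 170 168] [ 547. -142.  130.]
300 205 [104 106 106] [505. 152.   1.]
410 205 [ 99 101 101] [ 493. -251.   15.]
296 155 [133 136 137] [690. 163.  16.]
408 155 [164 165 164] [ 683. -258.    1.]
top red 0  []
dark 226 [[612.0, 109.0, 128.0], [612.0, 106.0, 127.0], [612.0, 99.0, 127.0], [612.0, 95.0, 126.0], [611.0, 92.0, 127.0], [609.0, 119.0, 127.0], [609.0, 112.0, 125.0], [608.0, 109.0, 127.0], [609.0, 106.0, 126.0], [608.0, 89.0, 128.0], [607.0, 85.0, 130.0], [607.0, 82.0, 129.0], [608.0, 79.0, 126.0], [605.0, 126.0, 130.0], [605.0, 122.0, 130.0], [605.0, 85.0, 126.0], [605.0, 82.0, 125.0], [604.0, 79.0, 127.0], [602.0, 126.0, 127.0], [600.0, 89.0, 131.0], [601.0, 75.0, 128.0], [600.0, 72.0, 133.0], [598.0, 89.0, 127.0], [598.0, 75.0, 125.0], [597.0, 69.0, 128.0], [597.0, 65.0, 127.0], [595.0, 140.0, 130.0], [595.0, 136.0, 130.0], [595.0, 133.0, 131.0], [594.0, 92.0, 127.0], [593.0, 69.0, 130.0], [592.0, 133.0, 128.0], [5
[... 2333 characters left out ...]
.0], [540.0, -269.0, 144.0], [540.0, -272.0, 145.0], [510.0, -194.0, 130.0], [512.0, -197.0, 130.0], [526.0, -267.0, 147.0], [534.0, -268.0, 143.0], [535.0, -271.0, 144.0], [509.0, -205.0, 130.0], [522.0, -266.0, 145.0], [529.0, -267.0, 142.0], [529.0, -270.0, 143.0], [536.0, -271.0, 139.0], [520.0, -260.0, 141.0], [519.0, -264.0, 143.0], [515.0, -268.0, 146.0], [517.0, -271.0, 146.0], [527.0, -271.0, 140.0], [530.0, -273.0, 140.0], [511.0, -264.0, 143.0], [508.0, -268.0, 146.0], [516.0, -269.0, 142.0], [519.0, -271.0, 141.0], [525.0, -272.0, 138.0], [502.0, -267.0, 145.0], [508.0, -268.0, 143.0], [515.0, -269.0, 139.0], [522.0, -270.0, 136.0], [511.0, -268.0, 137.0], [510.0, -271.0, 139.0]]
```

View pics/top_z.png

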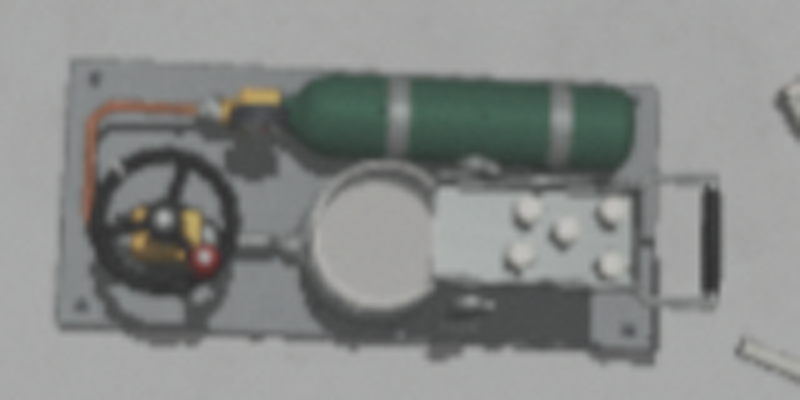

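The zoomed view puts the red handle at top-camera pixel (321,191.6) and the bar at about (422,188). I fit the rig's yaw and plan the approach above the bar.

```bash
cat >> h.py <<'E'
def plan(target,ydir_deg=None):
    "shift in tool axes and turn about tool z to put TCP at target, tool down with tool y at ydir_deg (world)"
    s=get_state(); M=R.from_rotvec(s['eef_rot']).as_matrix()
    sh=M.T@(np.array(target)-s['position']); out=[sh.round(1).tolist()]
    if ydir_deg is not None:
        a=np.deg2rad(ydir_deg); y=np.array([np.cos(a),np.sin(a),0]); z=np.array([0,0,-1.]); x=np.cross(y,z)
        out.append(R.from_matrix(M.T@np.stack([x,y,z],1)).as_rotvec(degrees=True).round(2).tolist())
    print('t',round(s['t'],2),'pos',s['position'].round(1),'plan',out); return out
E
python3 - <<'E'
from h import *
from scipy.optimize import least_squares
f=np.load('top.npz');im,d,P=f['im'].astype(int),f['d'],f['P'];X=P.reshape(-1,3);C=im.reshape(-1,3)
dk=(C.max(1)<75)
w=X[dk&(abs(X[:,0]-560)<70)&(abs(X[:,1]-100)<70)&(X[:,2]>112)&(X[:,2]<135)]
r=np.hypot(w[:,0]-559,w[:,1]-102);w=w[r>38]
q=least_squares(lambda p:np.hypot(w[:,0]-p[0],w[:,1]-p[1])-48,[559,100],loss='soft_l1').x
b=X[dk&(abs(X[:,0]-537)<45)&(abs(X[:,1]+265)<9)&(X[:,2]>133)&(X[:,2]<153)]
bm=(b.min(0)+b.max(0))/2
print('wheel',q,'bar',bm,b.mean(0),'len',b.min(0),b.max(0),np.polyfit(b[:,0],b[:,1],1))
dv=q-bm[:2];print('dist(367)',np.hypot(*dv),'yaw',np.degrees(np.arctan2(-dv[0],dv[1])))
yd=90+np.degrees(np.arctan2(-dv[0],dv[1]))
plan([bm[0],bm[1],250],yd)
E
```

```text
wheel [563.57011137 101.69071984] bar [ 539.64338548 -262.715094    144.69501236] [ 540.12266238 -263.049919    146.72634563] len [ 507.25187373 -267.77278338  137.78303351] [ 572.03489723 -257.65740463  151.6069912 ] [-7.62675090e-02 -2.21856109e+02]
dist(367) 365.1904782147402 yaw -3.7566234523503224
t 0.1 pos [210.5 480.7 193.9] plan [[-599.7, -549.0, -55.7], [-0.06, -0.03, -19.89]]
```

```bash
python3 -m creep '[[[-20,-18,-56],[0,0,-5],-1],[[-65,-60,-56],[0,0,-10],-1],[[-110,-100,-56],[0,0,-20],-1],[[-155,-142,-56],[0,0,-20],-1],[[-200,-183,-56],[0,0,-20],-1],[[-245,-224,-56],[0,0,-20],-1],[[-290,-265,-56],[0,0,-20],-1],[[-335,-307,-56],[0,0,-20],-1],[[-380,-348,-56],[0,0,-20],-1],[[-425,-389,-56],[0,0,-20],-1]]' 30; python3 -c "
from h import *
plan([540,-263,250],86.2)"
```

```text
t: 1.35
position: [444.2, -48.0, 250.3]
eef_rot: [0.101, 3.14, 0.0]
ft_force: [0.8, 1.3, 0.1]
width: 85.2
grasp_force: 0.0
t 1.35 pos [444.2 -48.  250.3] plan [[-109.4, -208.5, 0.3], [0.01, 0.0, 0.12]]
```

```bash
python3 -m creep '[[[-27,-52,0],[0,0,0],-1],[[-54,-104,0],[0,0,0],-1],[[-80,-155,0],[0,0,0],-1],[[-109,-208,0],[0,0,0],-1],[[-109,-208,0],[0,0,0],-1],[[-109,-208,0],[0,0,0],-1]]'; python3 - <<'E'
from h import *
im,d,P=cloud('wrist');save('w1.png',im);np.savez('w1',im=im,d=d,P=P)
plan([540,-263,250],86.2)
E
```

```text
t: 2.1
position: [539.2, -259.9, 250.0]
eef_rot: [-0.1, -3.139, -0.001]
ft_force: [-0.1, -0.1, -0.4]
width: 85.2
grasp_force: 0.0
t 2.15 pos [ 539.2 -259.5  250.6] plan [[-1.0, -3.5, 0.6], [0.01, -0.0, 0.19]]
```

View pics/w1.png

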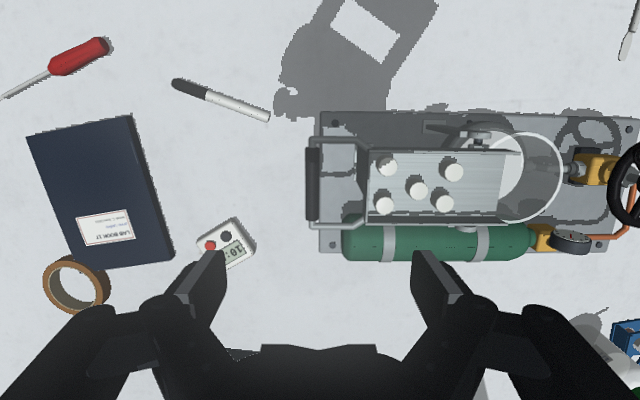

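The wrist view shows the bar at (312,184), centred between the fingers (215–420), with five pieces on the tray and the pot at (525,178).

```bash
python3 - <<'E'
from h import *
f=np.load('w1.npz');im,d,P=f['im'].astype(int),f['d'],f['P']
b=P[148:224,300:325][(im[148:224,300:325].max(2)<80)&(abs(P[148:224,300:325,2]-140)<12)]
print('bar',len(b),b.min(0),b.max(0),b.mean(0),np.polyfit(b[:,0],b[:,1],1))
bot=np.array([b[b[:,2]>np.percentile(b[:,2],70)].mean(0)]);print('crest',bot)
# tray side wall tops / edges
m=(P[...,2]>145)&(P[...,2]<162)&(abs(P[...,1]+150)<85)&(P[...,0]>480)&(P[...,0]<600)
w=P[m];lo=w[w[:,0]<535];hi=w[w[:,0]>560]
for q in(lo,hi):
    print(len(q),np.polyfit(q[:,1],q[:,0],1),q.mean(0))
E
```

```text
bar 961 [ 504.99266769 -274.41405724  138.86849024] [ 573.98835454 -257.59390818  148.15199286] [ 537.85461281 -265.95578749  144.99844454] [-7.73995460e-02 -2.24326085e+02]
crest [[ 538.38175507 -266.13342893  146.50526716]]
1248 [-4.41410834e-03  5.19253556e+02] [ 519.98557918 -165.83719993  152.17906431]
1220 [1.12321787e-01 5.93848555e+02] [ 576.00196513 -158.8880536   151.57271182]
```

Bar centre is about (539.5, -266), z 140, yaw about -4.4°. With the fingers half closed, the rear wall clears, so I descend that way.

```bash
python3 -c "
from h import *
plan([539.5,-266.1,121],85.6)"
```

```text
t 2.15 pos [ 539.2 -259.5  250.6] plan [[-0.7, -6.6, 129.6], [0.01, -0.0, 0.79]]
```

```bash
python3 -m creep '[[[0,-6.5,0],[0,0,0.8],0.1],[[0,-6.5,0],[0,0,0.8],0.1],[[0,-6.5,0],[0,0,0.8],0.1],[[0,-6.5,35],[0,0,0.8],0.1],[[0,-6.5,70],[0,0,0.8],0.1],[[0,-6.5,100],[0,0,0.8],0.1],[[0,-6.5,120],[0,0,0.8],0.1],[[0,-6.5,129.5],[0,0,0.8],0.1],[[0,-6.5,129.5],[0,0,0.8],0.1]]' 30; python3 -m creep '[[[0,0,0],[0,0,0],1],[[0,0,0],[0,0,0],1],[[0,0,0],[0,0,0],1],[[0,0,0],[0,0,0],1]]' 30;  python3 - <<'E'
from h import *
plan([539.5,-266.1,121],85.6)
th=np.radians([0,5,12,19,26,33,40,47,54,60,64.5]);p0=np.arctan2(10,160)
for t in th: print(round(np.degrees(t)),(160.3*(np.cos(p0)-np.cos(t+p0))).round(1),(160.3*(np.sin(t+p0)-np.sin(p0))).round(1))
E
```

```text
t: 3.28
position: [539.0, -266.8, 120.9]
eef_rot: [-0.122, -3.139, -0.0]
ft_force: [0.8, 0.4, -0.1]
width: 38.3
grasp_force: 0.0
t: 3.78
position: [539.0, -267.0, 121.1]
eef_rot: [0.122, 3.139, -0.0]
ft_force: [-0.1, -0.2, 0.2]
width: -0.1
grasp_force: 0.0
t 3.77 pos [ 539.  -267.   121.1] plan [[-0.4, 0.9, 0.1], [-0.01, 0.01, -0.05]]
0 0.0 0.0
5 1.5 13.9
12 5.6 33.0
19 12.0 51.5
26 20.6 69.1
33 31.3 85.5
40 43.9 100.5
47 58.2 113.8
54 74.0 125.3
60 88.7 133.6
64 100.1 138.7
```

Width 0 means the fingers missed the bar. I look before doing anything else.

```bash
python3 - <<'E'
from h import *
im,d,P=cloud('wrist');save('w2.png',im);np.savez('w2',im=im,d=d,P=P)
im,d,P=cloud('top');np.savez('t2',im=im,d=d,P=P)
print(get_state()['ft_force'],get_state()['width'])
E
```

```text
[ 0.1123435  -0.06121842  0.15655309] -0.21116372398073105
```

View pics/w2.png

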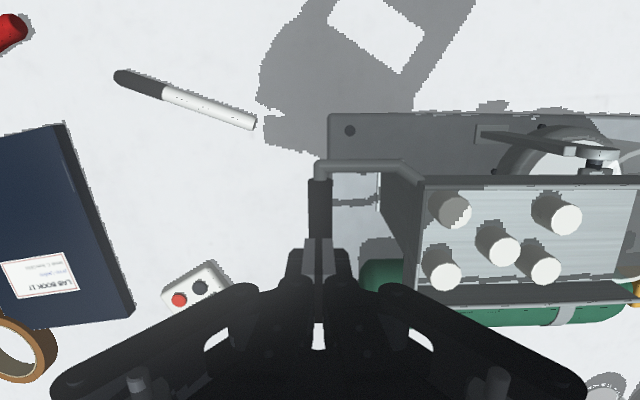

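The fingers look shut in line with the bar at column 318. I check the depths of the fingertips against the bar.

```bash
python3 - <<'E'
from h import *
f=np.load('w2.npz');im,d,P=f['im'].astype(int),f['d'],f['P']
for v in (170,185,200,215,230,240,250,260,275,290,310,335): print(v,[(u,im[v,u].tolist(),P[v,u].round(0).tolist()) for u in (310,319,328)])
b=P[182:234,309:330].reshape(-1,3);print(b.min(0),b.max(0),b.mean(0))
T=np.array(camera_info('wrist')['tool_from_camera']);print(T.round(2))
g=np.load('t2.npz')
X=g['P'].reshape(-1,3);C=g['im'].reshape(-1,3)
m=(C.max(1)<75)&(abs(X[:,0]-540)<45)&(abs(X[:,1]+265)<12)&(X[:,2]>120)&(X[:,2]<170)
print(m.sum(),X[m][:40].round(0).tolist())
E
```

```text
170 [(310, [228, 231, 233], [528.0, -275.0, 1.0]), (319, [106, 110, 112], [500.0, -264.0, 143.0]), (328, [96, 101, 101], [500.0, -260.0, 144.0])]
185 [(310, [65, 67, 70], [506.0, -269.0, 145.0]), (319, [66, 66, 68], [507.0, -265.0, 145.0]), (328, [57, 60, 62], [507.0, -260.0, 145.0])]
200 [(310, [64, 66, 66], [515.0, -270.0, 143.0]), (319, [64, 66, 67], [514.0, -265.0, 146.0]), (328, [59, 61, 63], [515.0, -261.0, 144.0])]
215 [(310, [65, 66, 68], [523.0, -271.0, 143.0]), (319, [63, 65, 66], [522.0, -266.0, 147.0]), (328, [58, 61, 62], [523.0, -261.0, 145.0])]
230 [(310, [61, 63, 64], [532.0, -271.0, 143.0]), (319, [58, 61, 63], [531.0, -267.0, 146.0]), (328, [57, 59, 60], [532.0, -262.0, 143.0])]
240 [(310, [92, 95, 98], [528.0, -271.0, 165.0]), (319, [57, 59, 61], [528.0, -266.0, 166.0]), (328, [88, 91, 94], [529.0, -262.0, 164.0])]
250 [(310, [89, 93, 95], [528.0, -270.0, 176.0]), (319, [55, 57, 58], [528.0, -266.0, 176.0]), (328, [85, 89, 92], [528.0, -263.0, 176.0])]
260 [(310, [87, 91, 95], [528.0, -270.0, 185.0]), (319, [51, 52, 53], [529.0, -266.0, 184.0]), (328, [84, 88, 90],
[... 171 characters left out ...]

290 [(310, [43, 44, 47], [527.0, -270.0, 207.0]), (319, [45, 47, 46], [536.0, -267.0, 195.0]), (328, [39, 38, 40], [529.0, -263.0, 206.0])]
310 [(310, [37, 38, 40], [536.0, -270.0, 206.0]), (319, [37, 39, 39], [544.0, -268.0, 196.0]), (328, [26, 31, 31], [530.0, -264.0, 215.0])]
335 [(310, [26, 27, 29], [546.0, -271.0, 207.0]), (319, [223, 227, 229], [723.0, -281.0, -1.0]), (328, [28, 28, 32], [547.0, -265.0, 207.0])]
[ 467.11469295 -272.32372927  140.1721915 ] [ 534.7095359  -259.50701648  300.40751924] [ 518.75223321 -265.62347215  145.64922685]
[[   0.     -0.96   -0.28   72.04]
 [   1.      0.      0.     -0.72]
 [  -0.     -0.28    0.96 -179.36]
 [   0.      0.      0.      1.  ]]
0 []
```

```bash
python3 - <<'E'
from h import *
f=np.load('w1.npz');im,d,P=f['im'].astype(int),f['d'],f['P']
for v in (245,250,255,260,270,285,300): print(v,[(u,im[v,u].tolist(),P[v,u].round(0).tolist()) for u in (205,215,220,416,422,432)])
f=np.load('w2.npz');P=f['P']
m=P[230:300,300:336].reshape(-1,3);m=m[m[:,2]>150];print('w2 lowest finger',np.sort(m[:,2])[:8])
f=np.load('w1.npz');P=f['P']
m=P[230:300].reshape(-1,3);m=m[m[:,2]>200];print('w1 lowest finger',np.sort(m[:,2])[:8])
E
```

```text
245 [(205, [175, 89, 80], [649.0, -429.0, 20.0]), (215, [114, 69, 66], [467.0, -256.0, 429.0]), (220, [221, 224, 221], [652.0, -409.0, 17.0]), (416, [70, 115, 96], [638.0, -148.0, 83.0]), (422, [71, 116, 98], [638.0, -141.0, 83.0]), (432, [70, 113, 96], [639.0, -129.0, 82.0])]
250 [(205, [208, 213, 209], [659.0, -432.0, 17.0]), (215, [104, 108, 109], [526.0, -305.0, 304.0]), (220, [66, 66, 68], [526.0, -303.0, 304.0]), (416, [45, 58, 53], [531.0, -217.0, 304.0]), (422, [68, 77, 75], [531.0, -215.0, 305.0]), (432, [67, 112, 93], [646.0, -129.0, 83.0])]
255 [(205, [80, 83, 85], [526.0, -308.0, 308.0]), (215, [59, 60, 60], [526.0, -304.0, 309.0]), (220, [60, 62, 63], [528.0, -303.0, 306.0]), (416, [39, 42, 42], [533.0, -218.0, 305.0]), (422, [41, 44, 45], [531.0, -216.0, 310.0]), (432, [71, 74, 77], [532.0, -212.0, 309.0])]
260 [(205, [82, 84, 85], [526.0, -306.0, 313.0]), (215, [58, 60, 60], [527.0, -303.0, 311.0]), (220, [59, 60, 62], [530.0, -303.0, 306.0]), (416, [39, 41, 42], [535.0, -217.0, 306.0]), (422, [38, 40, 41], [532.0, -217.0, 312.0]), (432, [69, 73, 75], [532.0, -213.0, 3
[... 380 characters left out ...]
20, [55, 56, 57], [540.0, -304.0, 309.0]), (416, [42, 44, 46], [546.0, -218.0, 309.0]), (422, [39, 42, 42], [542.0, -218.0, 315.0]), (432, [32, 34, 36], [534.0, -218.0, 327.0])]
300 [(205, [47, 50, 50], [535.0, -303.0, 328.0]), (215, [51, 53, 55], [542.0, -304.0, 317.0]), (220, [52, 54, 53], [545.0, -303.0, 313.0]), (416, [37, 39, 40], [552.0, -219.0, 311.0]), (422, [40, 41, 42], [547.0, -218.0, 319.0]), (432, [34, 36, 36], [541.0, -218.0, 328.0])]
w2 lowest finger [161.12447102 161.67324337 161.71981601 162.0310929  162.04646467
 162.12456189 162.15230822 162.19378971]
w1 lowest finger [299.55529196 299.66599215 299.78718903 299.81043476 299.84695255
 299.87709058 299.90976948 299.93613884]
```

By wrist depth, the real fingertips sit 40 mm above the reported TCP, both open and shut. The fingers therefore closed above the bar. I reopen, go 40 mm lower and grip.

```bash
python3 -m creep '[[[0,0.5,0],[0,0,0],0.1],[[0,0.5,0],[0,0,0],0.1],[[0,0.5,0],[0,0,0],0.1],[[0,0.5,15],[0,0,0],0.1],[[0,0.5,30],[0,0,0],0.1],[[0,0.5,40],[0,0,0],0.1],[[0,0.5,40],[0,0,0],0.1]]' 30; python3 -m creep '[[[0,0,0],[0,0,0],1],[[0,0,0],[0,0,0],1],[[0,0,0],[0,0,0],1],[[0,0,0],[0,0,0],1]]' 30
```

```text
t: 4.75
position: [538.6, -266.1, 79.7]
eef_rot: [-0.122, -3.138, -0.002]
ft_force: [-0.6, -0.6, 0.2]
width: 38.6
grasp_force: 0.0
t: 5.25
position: [539.3, -266.0, 81.4]
eef_rot: [0.121, 3.139, 0.001]
ft_force: [-0.2, 5.6, 3.7]
width: 12.3
grasp_force: 29.5
```

The bar is gripped at width 12.3. Now I tip the tray along its arc.

```bash
python3 -m creep '[[[0,0.7,-7],[0,0,0],1],[[0,2,-17],[0,0,0],1],[[0,4,-27.5],[0,0,0],1],[[0,7,-38],[0,0,0],1],[[0,11,-49],[0,0,0],1],[[0,15,-59],[0,0,0],1],[[0,20.6,-69],[0,0,0],1],[[0,26,-77.5],[0,0,0],1],[[0,31.3,-85.5],[0,0,0],1],[[0,37.5,-93],[0,0,0],1]]' 30; python3 -m creep '[[[0,6.4,-7.5],[0,0,0],1],[[0,13.5,-14.5],[0,0,0],1],[[0,20.7,-20.8],[0,0,0],1],[[0,28.5,-27],[0,0,0],1],[[0,36.5,-32.3],[0,0,0],1],[[0,44,-36.7],[0,0,0],1],[[0,51.2,-40.6],[0,0,0],1],[[0,59,-44],[0,0,0],1],[[0,62.6,-45.7],[0,0,0],1],[[0,62.6,-45.7],[0,0,0],1]]' 30;python3 -m creep '[[[0,0,0],[0,0,0],1],[[0,0,0],[0,0,0],1],[[0,0,0],[0,0,0],1],[[0,0,0],[0,0,0],1]]' 30;  python3 - <<'E'
from h import *
im,d,P=cloud('top');np.savez('t3',im=im,d=d,P=P)
im2,d,P=cloud('wrist');np.savez('w3',im=im2,d=d,P=P)
a=cv2.resize(im[140:220,280:440],(640,320),interpolation=cv2.INTER_CUBIC)
save('c3.png',np.vstack([a,im2[:280]]))
E
```

```text
t: 6.5
position: [541.9, -230.9, 175.8]
eef_rot: [0.123, 3.138, -0.008]
ft_force: [-0.8, -7.8, 2.8]
width: 11.8
grasp_force: 29.2
t: 7.75
position: [546.5, -168.3, 222.9]
eef_rot: [0.123, 3.137, -0.009]
ft_force: [-4.7, -7.2, 13.2]
width: 12.0
grasp_force: 31.1
t: 8.25
position: [546.5, -168.6, 222.8]
eef_rot: [0.124, 3.137, -0.009]
ft_force: [-5.6, -6.6, 12.5]
width: 11.9
grasp_force: 31.1
```

View pics/c3.png

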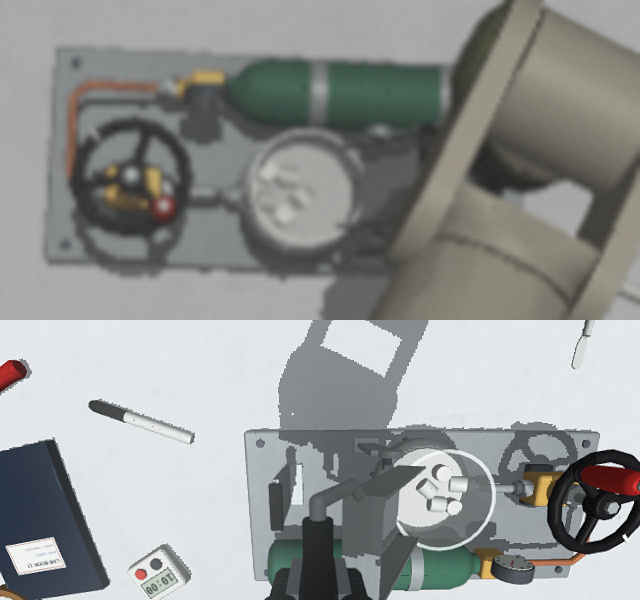

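All five white pieces lie in the pot, near wrist pixels (430–460, 470–507). I lower the tray back along the same arc.

```bash
python3 -m creep '[[[0,-3.6,1.7],[0,0,0],1],[[0,-11.4,5.1],[0,0,0],1],[[0,-18.6,9],[0,0,0],1],[[0,-26.1,13.4],[0,0,0],1],[[0,-34.1,18.7],[0,0,0],1],[[0,-41.9,24.9],[0,0,0],1],[[0,-49.1,31.2],[0,0,0],1],[[0,-56.2,38.2],[0,0,0],1],[[0,-62.6,45.7],[0,0,0],1]]' 30; python3 -m creep '[[[0,-6.2,7.5],[0,0,0],1],[[0,-11.5,15.5],[0,0,0],1],[[0,-16.9,24],[0,0,0],1],[[0,-22.5,34],[0,0,0],1],[[0,-26.5,44],[0,0,0],1],[[0,-30.5,55],[0,0,0],1],[[0,-33.5,65.5],[0,0,0],1],[[0,-35.5,76],[0,0,0],1],[[0,-36.8,86],[0,0,0],1],[[0,-37.5,93],[0,0,0],1]]' 30;python3 -m creep '[[[0,0,0],[0,0,0],1],[[0,0,0],[0,0,0],1]]' 30
```

```text
t: 9.48
position: [542.0, -230.1, 174.2]
eef_rot: [0.123, 3.138, -0.002]
ft_force: [0.6, -4.8, 4.2]
width: 11.9
grasp_force: 31.8
t: 10.72
position: [539.1, -266.0, 80.9]
eef_rot: [0.122, 3.139, 0.001]
ft_force: [-7.4, 14.3, 46.1]
width: 11.6
grasp_force: 36.5
t: 10.98
position: [539.0, -266.0, 81.4]
eef_rot: [-0.121, -3.139, -0.001]
ft_force: [1.2, 4.2, 6.7]
width: 11.7
grasp_force: 32.9
```

Tray is down. I open partly and rise, then look from above.

```bash
python3 -m creep '[[[0,0,0],[0,0,0],0.1],[[0,0,0],[0,0,0],0.1],[[0,0,0],[0,0,0],0.1],[[0,0,-15],[0,0,0],0.1],[[0,0,-45],[0,0,0],0.1],[[0,0,-90],[0,0,0],0.1],[[0,20,-130],[0,0,0],0.1],[[0,60,-150],[0,0,0],0.1],[[0,110,-150],[0,0,0],0.1],[[0,160,-150],[0,0,0],0.1]]' 30;python3 -m creep '[[[0,50,0],[0,0,0],-1],[[0,100,0],[0,0,0],-1],[[0,120,0],[0,0,0],-1],[[0,120,0],[0,0,0],-1],[[0,120,0],[0,0,0],-1]]'
python3 - <<'E'
from h import *
plan([560,0,200])
im,d,P=cloud('wrist');np.savez('w4',im=im,d=d,P=P);save('w4.png',im)
E
```

```text
t: 12.22
position: [551.4, -105.6, 232.3]
eef_rot: [0.123, 3.138, -0.001]
ft_force: [1.2, -0.0, -0.3]
width: 38.6
grasp_force: 0.0
t: 12.85
position: [560.8, 11.5, 231.1]
eef_rot: [0.124, 3.139, -0.001]
ft_force: [0.7, -0.8, -0.9]
width: 85.5
grasp_force: 0.0
t 12.85 pos [560.8  11.5 231.1] plan [[-0.1, -11.5, 31.1]]
```

View pics/w4.png

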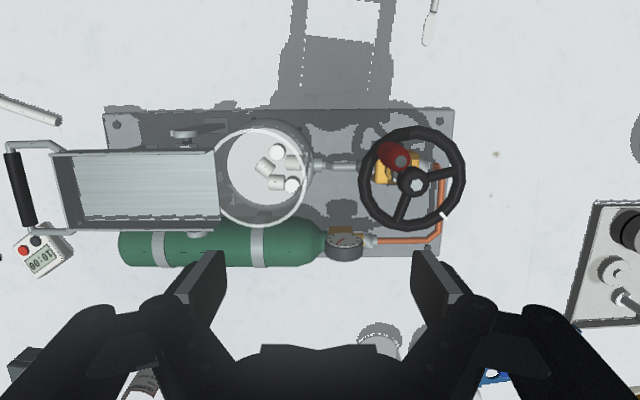

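The tray is empty and flat, and all five pieces are in the pot. The wheel is at (412,180), its red handle at (393,153). I measure both.

```bash
python3 - <<'E'
from h import *
from scipy.optimize import least_squares
f=np.load('w4.npz');im,d,P=f['im'].astype(int),f['d'],f['P'];X=P.reshape(-1,3);C=im.reshape(-1,3)
near=(abs(X[:,0]-567)<75)&(abs(X[:,1]-100)<75)
m=near&(C[:,0]>1.8*C[:,1])&(C[:,0]>1.8*C[:,2])&(X[:,2]>125)
h=X[m];print('red',len(h),h.min(0),h.max(0))
for lo,hi in((135,150),(150,165),(165,178),(178,200)):
    k=h[(h[:,2]>lo)&(h[:,2]<hi)]
    if len(k)>10: 
        q=least_squares(lambda p:np.hypot(k[:,0]-p[0],k[:,1]-p[1])-10.5,k.mean(0)[:2]+[8,0],loss='soft_l1').x;print(lo,len(k),k.mean(0).round(1),k.min(0).round(1),k.max(0).round(1),q)
w=X[near&(C.max(1)<70)&(X[:,2]>112)&(X[:,2]<135)]
w=w[abs(np.hypot(w[:,0]-567,w[:,1]-100)-48)<10]
q=least_squares(lambda p:np.hypot(w[:,0]-p[0],w[:,1]-p[1])-p[2],[567,100,46],loss='soft_l1').x
print('wheel',len(w),q,np.percentile(w[:,2],[5,50,95]))
# pot rim from white pts
m=(abs(X[:,0]-556)<60)&(abs(X[:,1]+50)<60)&(abs(X[:,2]-111)<5);print('rim',m.sum(),(X[m].min(0)+X[m].max(0))/2)
b=X[(C.max(1)<80)&(abs(X[:,0]-540)<40)&(abs(X[:,1]+266)<12)&(abs(X[:,2]-142)<12)];print('bar',len(b),(b.min(0)+b.max(0))/2,b[:,2].max())
pm=(abs(X[:,0]-556)<46)&(abs(X[:,1]+50)<46)&(X[:,2]>56)&(X[:,2]<90);print('pieces pts',pm.sum())
E
```

```text
red 537 [523.21867573  62.2645917  143.30180191] [541.87897066  80.47034249 184.86414475]
135 18 [527.6  66.  146.3] [523.9  63.  143.3] [532.3  71.  149.6] [534.39168629  73.18033018]
150 76 [527.1  67.  159.8] [523.2  62.3 150.8] [535.5  78.5 164.7] [533.95366927  72.81468007]
165 159 [528.5  67.5 172.7] [523.9  62.4 165.3] [538.6  79.8 178. ] [534.61410234  73.29860282]
178 284 [532.4  71.1 181.2] [525.2  64.2 178. ] [541.9  80.5 184.9] [536.57025768  75.82121201]
wheel 3352 [564.1993002   97.57409467  45.13635285] [120.91684986 124.17172038 125.90561887]
rim 1190 [552.36260089 -54.70056958 110.09332827]
bar 1195 [ 541.00963    -262.98344883  141.98217954] 148.14227927877224
pieces pts 2468
```

Handle is at about (534.3, 73.1), wheel axis about (566.5, 99.7). I move over the handle and get the shifts for descending onto it.

```bash
python3 - <<'E'
from h import *
plan([534.3,73.1,101],85.8)
E
```

```text
t 12.9 pos [560.8  11.3 231. ] plan [[31.3, 59.5, 130.0], [-0.02, 0.0, -0.34]]
```

```bash
python3 -m creep '[[[15,30,0],[0,0,0],-0.4],[[31,59.5,0],[0,0,0],-0.4],[[31,59.5,10],[0,0,0],-0.4],[[31,59.5,40],[0,0,0],-0.4],[[31,59.5,75],[0,0,0],-0.4],[[31,59.5,105],[0,0,0],-0.4],[[31,59.5,122],[0,0,0],-0.4],[[31,59.5,130],[0,0,0],-0.4],[[31,59.5,130],[0,0,0],-0.4]]' 30;python3 -m creep '[[[0,0,0],[0,0,0],1],[[0,0,0],[0,0,0],1],[[0,0,0],[0,0,0],1],[[0,0,0],[0,0,0],1]]' 30
cat > circ.py <<'E'
import sys
from h import *
# axis x,y ; current commanded handle angle deg ; step deg ; n ; -> shifts along tool x,y (tool x,y from yaw), z change per turn
cx,cy,r,a0,st,n=map(float,sys.argv[1:7]); M=R.from_rotvec(get_state()['eef_rot']).as_matrix()
a=np.radians(a0); p0=np.array([cx+r*np.cos(a),cy+r*np.sin(a),0])
for i in range(1,int(n)+1):
    b=np.radians(a0+st*i); s=M.T@(np.array([cx+r*np.cos(b),cy+r*np.sin(b),2*st*i/360])-p0); print('[[%.1f,%.1f,%.1f],[0,0,0],1],'%tuple(s),end='')
print()
s=get_state();q=s['position'][:2]-[cx,cy];print('meas angle',np.degrees(np.arctan2(q[1],q[0]))%360,'r',np.hypot(*q),s['position'],'ft',s['ft_force'].round(1))
E
python3 circ.py 566.5 99.7 41.7 219.4 -15 10
```

```text
t: 14.02
position: [534.6, 73.7, 100.7]
eef_rot: [-0.123, -3.139, 0.0]
ft_force: [0.6, 0.1, -0.2]
width: 59.6
grasp_force: 0.0
t: 14.52
position: [534.6, 74.2, 101.4]
eef_rot: [0.122, 3.139, -0.001]
ft_force: [-2.2, -3.4, 5.7]
width: 19.6
grasp_force: 29.3
[[6.5,8.8,0.1],[0,0,0],1],[[10.4,18.9,0.1],[0,0,0],1],[[11.6,29.7,0.2],[0,0,0],1],[[10.0,40.5,0.3],[0,0,0],1],[[5.6,50.5,0.4],[0,0,0],1],[[-1.2,59.0,0.5],[0,0,0],1],[[-10.0,65.4,0.5],[0,0,0],1],[[-20.1,69.4,0.6],[0,0,0],1],[[-30.9,70.6,0.7],[0,0,0],1],[[-41.7,68.9,0.8],[0,0,0],1],
meas angle 218.64800606131894 r 40.894614247965514 [534.56140965  74.1599154  101.4432968 ] ft [-2.2 -3.4  5.7]
```

```bash
python3 -m creep '[[[6.5,8.8,0.1],[0,0,0],1],[[10.4,18.9,0.1],[0,0,0],1],[[11.6,29.7,0.2],[0,0,0],1],[[10,40.5,0.3],[0,0,0],1],[[5.6,50.5,0.4],[0,0,0],1],[[-1.2,59,0.5],[0,0,0],1]]' 40; python3 circ.py 566.5 99.7 41.7 129.4 -15 4
```

```text
t: 15.28
position: [541.1, 133.3, 100.6]
eef_rot: [0.121, 3.138, -0.002]
ft_force: [3.7, -9.1, 3.4]
width: 19.1
grasp_force: 39.3
[[-8.8,6.4,0.1],[0,0,0],1],[[-18.9,10.4,0.2],[0,0,0],1],[[-29.7,11.6,0.3],[0,0,0],1],[[-40.5,10.0,0.4],[0,0,0],1],
meas angle 127.10671331476375 r 42.13936894033165 [541.0772582 133.3067049 100.5531109] ft [ 3.7 -9.1  3.4]
```

```bash
python3 -m creep '[[[-8.8,6.4,0.1],[0,0,0],1],[[-18.9,10.4,0.2],[0,0,0],1],[[-29.7,11.6,0.3],[0,0,0],1],[[-40.5,10,0.4],[0,0,0],1]]' 40; python3 circ.py 566.5 99.7 41.7 69.4 -15 4
```

```text
t: 15.78
position: [581.3, 140.4, 100.2]
eef_rot: [-0.121, -3.138, 0.001]
ft_force: [-5.3, -5.0, 8.0]
width: 19.1
grasp_force: 39.8
[[-10.0,-4.4,0.1],[0,0,0],1],[[-18.5,-11.2,0.1],[0,0,0],1],[[-24.9,-19.9,0.2],[0,0,0],1],[[-28.9,-30.1,0.3],[0,0,0],1],
meas angle 69.98766513214754 r 43.280155526183954 [581.31144026 140.36685505 100.15230613] ft [-5.3 -5.   8. ]
```

```bash
python3 -m creep '[[[-10,-4.4,0.1],[0,0,0],1],[[-18.5,-11.2,0.1],[0,0,0],1],[[-24.9,-19.9,0.2],[0,0,0],1],[[-28.9,-30.1,0.3],[0,0,0],1]]' 40; python3 circ.py 566.5 99.7 41.7 9.4 -15 4
```

```text
t: 16.27
position: [608.9, 109.4, 100.3]
eef_rot: [0.121, 3.137, 0.004]
ft_force: [2.0, 5.0, 5.3]
width: 19.2
grasp_force: 39.6
[[-1.2,-10.8,0.1],[0,0,0],1],[[0.4,-21.6,0.1],[0,0,0],1],[[4.8,-31.6,0.2],[0,0,0],1],[[11.6,-40.0,0.2],[0,0,0],1],
meas angle 12.936228582782364 r 43.51858664297582 [608.9140778  109.44235023 100.30726252] ft [2.  5.  5.3]
```

```bash
python3 -m creep '[[[-1.2,-10.8,0.1],[0,0,0],1],[[0.4,-21.6,0.1],[0,0,0],1],[[4.8,-31.6,0.2],[0,0,0],1],[[11.6,-40,0.2],[0,0,0],1]]' 40; python3 circ.py 566.5 99.7 41.7 309.4 -15 4
```

```text
t: 16.77
position: [599.9, 85.2, 102.4]
eef_rot: [0.118, 3.119, 0.046]
ft_force: [34.1, 92.3, -2.4]
width: 19.1
grasp_force: 63.6
[[8.8,-6.4,-0.3],[0,0,0],1],[[18.9,-10.4,-0.5],[0,0,0],1],[[29.7,-11.6,-0.7],[0,0,0],1],[[40.5,-9.9,-0.7],[0,0,0],1],
meas angle 336.5804064974757 r 36.37878010377013 [599.88185105  85.24082774 102.38665641] ft [34.1 92.3 -2.4]
```

That is the stop, between about 330 and 340°, with the command overrunning it. I back the command off to 335° to relieve the load.

```bash
python3 -m creep '[[[-10.1,15.4,0],[0,0,0],1],[[-10.1,15.4,0],[0,0,0],1],[[-10.1,15.4,0],[0,0,0],1]]' 40; python3 circ.py 566.5 99.7 41.7 335 -2 5;python3 -c "
from h import *
s=get_state();print(s['eef_rot'],R.from_rotvec(s['eef_rot']).as_matrix().round(3)[:,1])"
```

```text
t: 17.15
position: [603.0, 92.8, 99.5]
eef_rot: [-0.116, -3.136, -0.021]
ft_force: [-5.6, 36.5, 8.7]
width: 19.1
grasp_force: 45.1
[[0.5,-1.4,-0.0],[0,0,0],1],[[1.1,-2.7,-0.0],[0,0,0],1],[[1.8,-4.0,-0.0],[0,0,0],1],[[2.4,-5.3,-0.0],[0,0,0],1],[[3.2,-6.5,-0.0],[0,0,0],1],
meas angle 349.2738315801772 r 37.10104640981783 [602.95281305  92.79492465  99.4940353 ] ft [-5.6 36.5  8.7]
[-0.11625958 -3.1360411  -0.0214076 ] [0.074 0.997 0.014]
```

```bash
python3 -m creep '[[[0,10.5,0],[0,0,0],1],[[0,10.5,0],[0,0,0],1],[[0,10.5,0],[0,0,0],1]]' 40; python3 circ.py 566.5 99.7 41.7 335 -2 1; python3 -m creep '[[[0,0,0],[0,0,0],-0.4],[[0,0,0],[0,0,0],-0.4],[[0,0,0],[0,0,0],-0.4],[[0,0,-40],[0,0,0],-0.4],[[0,0,-85],[0,0,0],-0.4],[[0,-40,-120],[0,0,0],-1],[[20,-80,-120],[0,0,0],-1],[[20,-80,-120],[0,0,0],-1],[[20,-80,-120],[0,0,0],-1]]';python3 - <<'E'
from h import *
plan([560,0,200])
im,d,P=cloud('wrist');np.savez('w5',im=im,d=d,P=P);save('w5.png',im)
E
```

```text
t: 17.52
position: [603.5, 96.4, 99.4]
eef_rot: [-0.119, -3.134, -0.004]
ft_force: [-9.7, 6.7, 9.7]
width: 18.8
grasp_force: 41.9
[[0.5,-1.4,0.0],[0,0,0],1],
meas angle 354.89242066509547 r 37.14011868653242 [603.49264632  96.39356169  99.38078647] ft [-9.7  6.7  9.7]
t: 18.65
position: [579.3, 15.9, 219.4]
eef_rot: [-0.122, -3.139, -0.001]
ft_force: [0.3, 0.3, -0.4]
width: 85.5
grasp_force: 0.0
t 18.65 pos [579.3  15.9 219.4] plan [[18.0, -17.4, 19.4]]
```

View pics/w5.png

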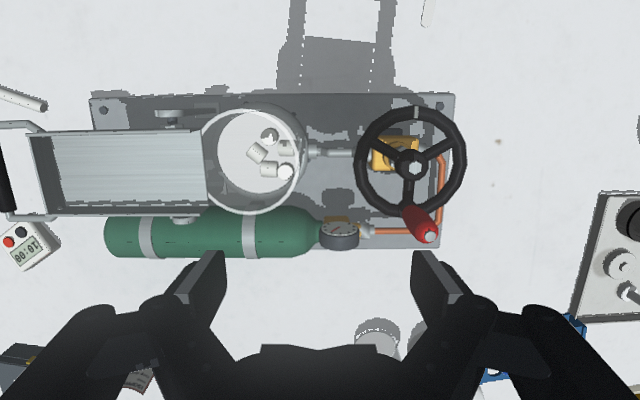

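The view shows the handle at (418,222) on the far side and the wheel centre at (413,167). I measure the handle and wheel centre.

```bash
cat > hm.py <<'E'
import sys
from h import *
from scipy.optimize import least_squares
f=np.load(sys.argv[1]);im,d,P=f['im'].astype(int),f['d'],f['P'];X=P.reshape(-1,3);C=im.reshape(-1,3)
near=(abs(X[:,0]-567)<75)&(abs(X[:,1]-100)<75)
h=X[near&(C[:,0]>1.8*C[:,1])&(C[:,0]>1.8*C[:,2])&(X[:,2]>125)];print('red',len(h),h.min(0).round(1),h.max(0).round(1))
for lo,hi in((150,170),(150,160),(160,170)):
    k=h[(h[:,2]>lo)&(h[:,2]<hi)]
    if len(k)>10: print(lo,hi,len(k),least_squares(lambda p:np.hypot(k[:,0]-p[0],k[:,1]-p[1])-10.5,k.mean(0)[:2]+[8,0],loss='soft_l1').x.round(1),k.min(0).round(1),k.max(0).round(1))
t=h[h[:,2]>178];print('top',len(t),((t.min(0)+t.max(0))/2).round(1))
w=X[near&(C.max(1)<70)&(X[:,2]>110)&(X[:,2]<135)]
w=w[abs(np.hypot(w[:,0]-566,w[:,1]-99)-48)<10]
print('wheel bbox mid',((w.min(0)+w.max(0))/2).round(1),(w.max(0)-w.min(0)).round(1),least_squares(lambda p:np.hypot(w[:,0]-p[0],w[:,1]-p[1])-p[2],[567,100,46],loss='soft_l1').x.round(1))
E
python3 hm.py w5.npz; python3 hm.py w4.npz
```

```text
red 627 [596.7  85.7 136. ] [615.4 103.6 183.1]
150 170 184 [608.   96.6] [596.7  85.7 150. ] [614.9 101.5 169.9]
150 160 70 [607.8  96.4] [596.7  85.7 150. ] [614.9 101.3 159.9]
160 170 114 [608.2  96.7] [597.1  86.  160.2] [611.1 101.5 169.9]
top 208 [606.9  95.8 180.6]
wheel bbox mid [564.5  98.6 124.3] [100.  101.1  17.2] [564.7  97.7  44.7]
red 537 [523.2  62.3 143.3] [541.9  80.5 184.9]
150 170 125 [534.   72.9] [523.2  62.3 150.8] [537.6  78.5 169.9]
150 160 34 [533.9  72.9] [523.2  62.3 150.8] [534.3  75.  160. ]
160 170 91 [534.1  72.9] [523.4  62.3 160.1] [537.6  78.5 169.9]
top 284 [533.5  72.3 181.5]
wheel bbox mid [565.4  98.4 125.3] [101.4 100.2  17.7] [564.1  97.5  45.1]
```

The two handle positions with r = 42 put the axis at (566.1, 99.9), and the handle at the stop at about -4.5°. I regrip centred and press gently.

```bash
python3 -c "
from h import *
plan([608,96.6,99],85.8)"
```

```text
t 18.7 pos [579.4  16.2 219.2] plan [[-22.4, 82.3, 120.3], [0.02, -0.02, -0.22]]
```

```bash
python3 -m creep '[[[-11,41,0],[0,0,-0.2],-0.4],[[-22.4,82.3,0],[0,0,-0.2],-0.4],[[-22.4,82.3,10],[0,0,-0.2],-0.4],[[-22.4,82.3,40],[0,0,-0.2],-0.4],[[-22.4,82.3,75],[0,0,-0.2],-0.4],[[-22.4,82.3,105],[0,0,-0.2],-0.4],[[-22.4,82.3,120],[0,0,-0.2],-0.4],[[-22.4,82.3,120],[0,0,-0.2],-0.4]]' 40;python3 -m creep '[[[0,0,0],[0,0,0],1],[[0,0,0],[0,0,0],1],[[0,0,0],[0,0,0],1],[[0,0,0],[0,0,0],1]]' 40; python3 -m creep '[[[0,-1,0],[0,0,0],1],[[0,-2,0],[0,0,0],1],[[0,-2,0],[0,0,0],1],[[0,-2,0],[0,0,0],1]]' 40;python3 -m creep '[[[0,-2,0],[0,0,0],1],[[0,-2,0],[0,0,0],1],[[0,-2,0],[0,0,0],1]]' 40
```

```text
t: 19.7
position: [607.6, 95.9, 98.9]
eef_rot: [-0.116, -3.138, 0.0]
ft_force: [0.5, -0.0, -0.1]
width: 59.9
grasp_force: 0.0
t: 20.2
position: [608.5, 96.4, 100.5]
eef_rot: [0.116, 3.137, 0.001]
ft_force: [2.4, 3.6, 4.4]
width: 19.2
grasp_force: 39.1
t: 20.7
position: [608.5, 95.7, 100.4]
eef_rot: [0.116, 3.137, 0.005]
ft_force: [1.5, 10.8, 5.6]
width: 19.0
grasp_force: 39.5
t: 21.08
position: [608.3, 95.0, 100.5]
eef_rot: [0.115, 3.136, 0.008]
ft_force: [3.5, 16.4, 4.8]
width: 19.1
grasp_force: 39.8
```

The force rises about 1 N per 0.11 mm, so it is firmly shut. The unloaded stop reading is y ≈ 96.8, or -4.2°. Now I plan two anticlockwise turns.

```bash
python3 - <<'E'
import numpy as np
a=np.radians(85.8);ty=np.array([np.cos(a),np.sin(a)]);tx=np.array([-np.sin(a),np.cos(a)])
for a0 in(-4.2,175.8):
    p=lambda d:42*np.array([np.cos(np.radians(d)),np.sin(np.radians(d))])
    print(''.join('[[%.1f,%.1f,%.1f],[0,0,0],1],'%(tx@(p(a0+18*i)-p(a0)),ty@(p(a0+18*i)-p(a0)),-.1*i) for i in range(1,11)))
E
```

```text
[[2.1,13.0,-0.1],[0,0,0],1],[[8.0,24.7,-0.2],[0,0,0],1],[[17.3,34.0,-0.3],[0,0,0],1],[[29.0,39.9,-0.4],[0,0,0],1],[[42.0,42.0,-0.5],[0,0,0],1],[[55.0,39.9,-0.6],[0,0,0],1],[[66.7,34.0,-0.7],[0,0,0],1],[[76.0,24.7,-0.8],[0,0,0],1],[[81.9,13.0,-0.9],[0,0,0],1],[[84.0,-0.0,-1.0],[0,0,0],1],
[[-2.1,-13.0,-0.1],[0,0,0],1],[[-8.0,-24.7,-0.2],[0,0,0],1],[[-17.3,-34.0,-0.3],[0,0,0],1],[[-29.0,-39.9,-0.4],[0,0,0],1],[[-42.0,-42.0,-0.5],[0,0,0],1],[[-55.0,-39.9,-0.6],[0,0,0],1],[[-66.7,-34.0,-0.7],[0,0,0],1],[[-76.0,-24.7,-0.8],[0,0,0],1],[[-81.9,-13.0,-0.9],[0,0,0],1],[[-84.0,0.0,-1.0],[0,0,0],1],
```

```bash
python3 -m creep '[[[0,4.5,0],[0,0,0],1],[[0,4.5,0],[0,0,0],1]]' 40; python3 -m creep '[[[2.1,13,-0.1],[0,0,0],1],[[8,24.7,-0.2],[0,0,0],1],[[17.3,34,-0.3],[0,0,0],1],[[29,39.9,-0.4],[0,0,0],1],[[42,42,-0.5],[0,0,0],1],[[55,39.9,-0.6],[0,0,0],1],[[66.7,34,-0.7],[0,0,0],1],[[76,24.7,-0.8],[0,0,0],1],[[81.9,13,-0.9],[0,0,0],1],[[84,0,-1],[0,0,0],1]]' 40
```

```text
t: 21.32
position: [608.6, 96.6, 100.4]
eef_rot: [0.116, 3.137, -0.0]
ft_force: [0.9, 2.7, 5.7]
width: 19.4
grasp_force: 39.6
t: 22.58
position: [523.9, 102.7, 101.3]
eef_rot: [0.116, 3.139, 0.001]
ft_force: [2.3, 3.1, 3.8]
width: 19.2
grasp_force: 39.5
```

```bash
python3 -m creep '[[[-2.1,-13,-0.1],[0,0,0],1],[[-8,-24.7,-0.2],[0,0,0],1],[[-17.3,-34,-0.3],[0,0,0],1],[[-29,-39.9,-0.4],[0,0,0],1],[[-42,-42,-0.5],[0,0,0],1],[[-55,-39.9,-0.6],[0,0,0],1],[[-66.7,-34,-0.7],[0,0,0],1],[[-76,-24.7,-0.8],[0,0,0],1],[[-81.9,-13,-0.9],[0,0,0],1],[[-84,0,-1],[0,0,0],1]]' 40; python3 circ.py 566.1 99.9 42 0 1 0
```

```text
t: 23.82
position: [608.6, 95.5, 102.3]
eef_rot: [0.117, 3.138, -0.003]
ft_force: [-1.4, -3.3, 5.1]
width: 19.5
grasp_force: 39.6

meas angle 354.04679274312747 r 42.74696133553672 [608.61642401  95.46644697 102.30704793] ft [-1.4 -3.3  5.1]
```

Smooth, with small forces. Second turn.

```bash
python3 -m creep '[[[2.1,13,-0.1],[0,0,0],1],[[8,24.7,-0.2],[0,0,0],1],[[17.3,34,-0.3],[0,0,0],1],[[29,39.9,-0.4],[0,0,0],1],[[42,42,-0.5],[0,0,0],1],[[55,39.9,-0.6],[0,0,0],1],[[66.7,34,-0.7],[0,0,0],1],[[76,24.7,-0.8],[0,0,0],1],[[81.9,13,-0.9],[0,0,0],1],[[84,0,-1],[0,0,0],1]]' 40; python3 -m creep '[[[-2.1,-13,-0.1],[0,0,0],1],[[-8,-24.7,-0.2],[0,0,0],1],[[-17.3,-34,-0.3],[0,0,0],1],[[-29,-39.9,-0.4],[0,0,0],1],[[-42,-42,-0.5],[0,0,0],1],[[-55,-39.9,-0.6],[0,0,0],1],[[-66.7,-34,-0.7],[0,0,0],1],[[-76,-24.7,-0.8],[0,0,0],1],[[-81.9,-13,-0.9],[0,0,0],1],[[-84,0,-1],[0,0,0],1]]' 40; python3 -m creep '[[[0,0,0],[0,0,0],1],[[0,0,0],[0,0,0],1]]'; python3 circ.py 566.1 99.9 42 0 1 0
```

```text
t: 25.08
position: [524.0, 102.7, 103.3]
eef_rot: [0.116, 3.139, 0.001]
ft_force: [1.9, 2.4, 4.6]
width: 19.1
grasp_force: 39.6
t: 26.32
position: [608.6, 95.5, 104.3]
eef_rot: [0.117, 3.138, -0.003]
ft_force: [-1.6, -3.6, 5.6]
width: 19.0
grasp_force: 39.7
t: 26.58
position: [608.6, 96.5, 104.4]
eef_rot: [0.116, 3.137, 0.0]
ft_force: [1.4, 2.9, 4.2]
width: 19.1
grasp_force: 39.9

meas angle 355.46849381997504 r 42.61042428410477 [608.57722578  96.53346648 104.40392068] ft [1.4 2.9 4.2]
```

The reading matches the shut reference: y 96.5 against 96.6, with equal force, after exactly two turns and a 4 mm rise. The handle is still held, so I hand in.

```bash
python3 -c "
from cell import *
print(hand_in())"
```

```text
the job is handed in; nothing more can be done
None
```

I handed the job in at about 27 s: all five cylinders are in the pot, the tray is flat again, and the valve went shut on its stop and then back two turns, with the red handle still gripped. On first reaching the stop I overran it, and the wrist force read about 98 N against the 120 N limit.

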